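# Jack a suspension link up to ride height and hold it

## Robot

A 6-joint arm with a two-finger parallel gripper is mounted at the origin on the work surface. World frame = base frame: x ahead of the robot, y to its left, z up, the work surface at z = 0. Lengths are in mm, angles in rad, forces in N, time in s.
With the tool pointing down it reaches from about 275 to 1000 mm from the base axis. Payload 8.4 kg.
Tool frame: the origin (TCP) lies at the very end of the fingers, on their centre line; the grasp point (between the pads) lies 19 mm behind it; z points along the fingers, y is the direction in which the jaws open and shut (so a half turn about z gives the same grasp; the last joint's range is limited). The gripper opens to 85 mm and grips with 20 to 120 N. Pads are 22 mm wide; open, the fingers measure 114 mm over their backs; the gripper's body (76 mm by 85 mm) begins 54 mm behind the grasp point. The pads swing forward as they close: fully open they stand 13 mm farther back than shut.
Start: joints at [-1.259, 0.353, 1.633, -0, 1.155, -0.002], TCP at [192.921, -594.483, 231.281] pointing down, gripper open.
Joint ranges: [-2.63, 2.63], [-0.92, 2.1], [0.06, 2.66], [-1.3, 4.44], [0, 2.69], [-3.02, 3.02]. Speed limits (rad/s): [2.22, 2.22, 2.79, 3.14, 3.14, 3.14].

## Interface

Orientations are given as [roll, pitch, yaw] about the fixed x, y, z axes, in that order (R = Rz(yaw) Ry(pitch) Rx(roll)).
In Python, from rig import r gives the robot as it stands.
- The arm moves only by the tool move_arm, never from a script. Its argument "increments" is a list of rows, each an object of numbers: "tx", "ty", "tz": the shift along the tool's x, y, z in cm; "rx", "ry", "rz": the turn, a rotation vector about the tool's x, y, z in degrees; "gripper": the gripper's target within -1 to 1 (fully open at 1, half-way at 0, shut at -1). A call has 1 to 12 rows; each row shifts and turns the commanded pose from where the row before left it, along the tool's axes as they then stand; what a row does not reach is not made up. A row lasts 1/10 s, in which the tool goes at most 50 mm and 8.59 degrees, less where a joint would pass 70% of its speed; a pose out of reach is approached as far as the arm can. A call is refused whole if a number of a shift passes 5 or a number of a turn 8.59, either way. A call with a gripper value outside its range is refused whole. The fingers move at their own pace and stop on an object; "squeeze" is the grip in N (left out, the last holds). Time passes only in rows, so rows that do not move let the fingers close. It gives the time, the measured TCP pose, the force and the opening at its end, in the units of the state.
- r.sense(): the state, without advancing time (a new reading comes with each control period).
- r.grab_frame(name): name is "scene" or "side" or "wrist"; returns (picture, depth): 400x640x3 uint8, red, green, blue; 400x640 float32, mm along the optical axis (not along the pixel's ray), 0 where there is no reading.
- r.camera_model(name): a dict with "fx", "fy", "cx", "cy" (pixels), "R" (3x3) and "t" (3): a world point X has camera coordinates R X + t; the wrist camera has in their place "hand_eye" (4x4, takes a point from camera to tool coordinates, whose origin is the TCP and whose axes are the flange's). Camera axes: x right, y down, z forward; pixel columns grow to the right and rows downward; lengths in mm; the calibration is good to about 2 mm. A picture is of the moment at which its call begins: read the wrist's pose just before it. camera_model takes no time and is no camera call.
- r.sign_off(): hands the job in, once; it reports no verdict.
Trained networks look in the newest picture that a camera, given by its name, has taken for a name from the list of things; names that differ only in an ending like _2 or _b are one class to them, and where a whole thing is asked for, a point or a joint stands for the part that bears it (a point fixed in the world has none). Each returns a list of dicts, best first, with "confidence" (0 to 1); they miss things now and then, are a little off and sometimes report something else, mostly with a low value. They report only what shows in the picture. A call takes as long as a camera call.
- r.cut_out(query, camera): "mask" (400x640 bool, what is visible of it) and "bbox" ([left, top, right, bottom] in pixels, round what is visible of it).
- r.place_of(query, camera): "location" ([row, column] in pixels: a listed point, or the origin of a listed thing).
The state is a dict: "clock": time; "qpos": joint angles; "qvel": joint speeds; "joint_efforts": joint torques, N m; "eef_pos": TCP position; "tcp_rot": TCP orientation; "contact_force": force on the tool from outside, world axes, zero at the start; "wrist_torque": the same for the moment, N m; "opening": opening from 0.0 (shut) to 1.0 (fully open).
Only numpy, scipy, OpenCV 4.12 (cv2) and the standard library are available. Lean on these libraries where they do the work, as an engineer would, in place of code of your own. Each camera call takes 0.05 s, during which the arm holds its last target. There are 200 camera calls.

## Task

The suspension link hangs slack in its bushing fixture and must be held at ride height while its pivot bolt is tightened. First lower the travel gauge on its post until the sprung foot sits on the hanging link and is pushed in a few millimetres, and leave it there; then stand the ratchet jack on the bench with its saddle centred under the link's lift pad, and pump the handle until the gauge shows the link's seat 20 mm higher than it hung (the link is then level). Finish while still holding the handle down at that height, with the jack alone carrying the link, and leave the other things on the bench where they are.

Things in the scene. Friction and masses are not known exactly. Their poses are not given: they have to be found in the camera images.
- lift_point (a point): centre of the underside of the lift pad: a plain round steel boss, 26 mm across, 8 mm high, under the ball-joint housing (42 mm cylinder with a short upright stud) at the link's free end; 104 mm above the bench while the link hangs. The link ends 21 mm beyond it; past that the bench is free for the jack. Axes are the link's: -y runs from the pivot to the free end, z up
- track_arm: the link: a dark pressed-steel channel 34 mm wide and 20 mm deep; origin on the axis of its pivot bolt, 154 mm above the bench; axes as for lift_point. The pad's centre is 270 mm from the pivot
- link (a joint): angle of the link about its pivot bolt, rad: 0 hanging on its stop, grows as the free end rises, 0.10 = level. The gauge seat is 200 mm from the pivot (20 mm of rise = 0.10 rad), the lift pad 270 mm (27 mm). The link weighs on the pad with about 8 N
- gauge_seat (a point): bright flat seat on top of the link where the gauge foot lands, 200 mm from the pivot, straight below the gauge
- gauge_stem (a point): middle of the gauge's upright stem: 12 mm diameter, from 24 mm below this point to 12 mm above it, with an 18 mm flange over its top 4 mm. Below it is the grey gauge body, 30 x 40 mm, 44 mm high, with a round dial, on an arm from a 16 mm post 95 mm away on the fixture's +x side; the post's top is 295 mm above the bench
- gauge (a joint): how far the gauge has been lowered on its post, m, grows downward, 0 to 0.055. It is balanced, moves stiffly (about 5 N either way), and stays where it is left
- gauge_foot (a point): lowest point of the gauge's sprung foot (10 mm ball on a thin plunger), 112 mm below gauge_stem when not pushed in
- plunger (a joint): how far the sprung foot is pushed into the gauge, m: 0 hanging free, grows as the link pushes it up, end of travel 0.042; spring 0.6 N at 0, 1.4 N at 0.042. With the gauge left alone it grows by just what the seat rises
- jack_grip (a point): point to grasp the jack (loose, 0.9 kg): on its column's axis, 112 mm above the base's underside. x points to the saddle, z up. Column of two bright plates, 40 mm wide over both (y), 52 mm along x, top at 138 mm; a rack bar between them, top at 135 mm, rises with the saddle. Base plate 255 x 80 x 8 mm, from 160 mm behind (-x) to 95 mm before the axis; the handle is behind
- saddle_top (a point): centre of the top of the saddle, a dark disc 36 mm across on the jack's toe, 66 mm in front (+x) of the column's axis; 86 mm above the base's underside when right down
- saddle: the jack's lifting part: saddle, toe and rack bar; origin on the column's axis
- rack (a joint): how far the saddle has been raised, m, 0 to 0.058. A ratchet holds it at steps of 8 mm (0, 8, 16, ... 48); it cannot be lowered again past a step that has clicked in. It starts at 0 or 8 mm
- handle_sleeve (a point): middle of the black rubber sleeve on the pump handle, 22 mm diameter, 80 mm long; 135 mm from the handle's pivot, which lies 53 mm behind the column's axis and 70.5 mm above the base's underside. Up (joint 0) the handle slopes 0.56 rad above level, backwards from the pivot; right down, 0.24 rad below level
- pump_handle: the jack's pump handle, a steel tube with the rubber sleeve; origin on its pivot
- handle (a joint): pump handle, rad: 0 up, grows as it is pushed down, 0.80 right down; a spring lifts it again by itself. After 0.12 rad of free play a downstroke lifts the saddle about 30 mm per rad: a full stroke lifts 20 mm and gains two ratchet steps (16 mm). Let up, the saddle sinks back to the last step. Takes 2 to 6 N at the sleeve
- torque_wrench: torque wrench, 300 mm long, lying on the far part of the bench; bystander
- hammer: hammer lying on the left, behind the fixture as seen from its link; bystander
- grease_tin: round steel tin, 84 mm across, 85 mm high; bystander; origin at the middle of its underside
- spray_can: spray can, 60 mm across, 190 mm high, on the right near the robot; bystander; origin at the middle of its underside
- old_bush: worn rubber bush in a steel sleeve, 42 mm across, 48 mm high, close in front of the robot; bystander; origin at the middle of its underside
- castle_nut: steel hexagon nut, 25 mm across, 15 mm high, close in front of the robot; bystander; origin at the middle of its underside
- multimeter: red multimeter lying flat, 165 x 82 x 40 mm, far on the right; bystander; origin at the middle of its underside

How it is judged:
By the outcome, as a careful person would: the job done as asked, in the order asked, and still so for the second after the job is handed in, while the arm keeps its last pose, push and grip.
It also fails if it takes over 61 s, if anything falls off the work surface, if the arm or the gripper's body presses on something with over 40 N, if the wrist force passes 120 N, or if a joint passes its speed limit or range.

## Working session

There is one attempt and no reset: what is moved stays moved. The work goes in short steps, Python scripts to look and compute and a tool call to move; the robot and the scene stay as the last step left them, time stands still between calls to the robot, and variables do not carry over. Pictures are saved under pics/ and viewed, about 8 in all and at most 12, crops included, and the job is handed in when it is done.

Besides the shell and the picture viewer there is one more tool, called after "Call:" by a JSON object that holds its "fn" and its "kwargs". move_arm: Moves the arm, as the interface text tells. Its arguments: {"type":"object","properties":{"increments":{"type":"array","items":{"type":"object","properties":{"tx":{"type":"number"},"ty":{"type":"number"},"tz":{"type":"number"},"rx":{"type":"number"},"ry":{"type":"number"},"rz":{"type":"number"},"gripper":{"type":"number"}}}},"squeeze":{"type":"number"}},"required":["increments"]}

```bash
ls; mkdir -p pics
cat > h.py <<'E'
import numpy as np, cv2
from rig import r
from scipy.spatial.transform import Rotation as Ro
def grab(n):
    s=r.sense(); img,d=r.grab_frame(n); m=r.camera_model(n)
    if 'hand_eye' in m:
        T=np.eye(4); T[:3,:3]=Ro.from_euler('xyz',s['tcp_rot']).as_matrix(); T[:3,3]=s['eef_pos']
        M=T@np.array(m['hand_eye'])
    else:
        M=np.eye(4); M[:3,:3]=np.array(m['R']).T; M[:3,3]=-M[:3,:3]@np.array(m['t'])
    return img,d,m,M
def w(m,M,row,col,z):
    p=np.stack([(col-m['cx'])/m['fx']*z,(row-m['cy'])/m['fy']*z,z+0*col],-1)
    return p@M[:3,:3].T+M[:3,3]
def cloud(m,M,d):
    rr,cc=np.mgrid[:400,:640].astype(float)
    return w(m,M,rr,cc,d)
def proj(m,M,X):
    p=(np.asarray(X)-M[:3,3])@M[:3,:3]
    return p[...,1]/p[...,2]*m['fy']+m['cy'],p[...,0]/p[...,2]*m['fx']+m['cx']
def ray(m,M,row,col,zw):
    a=M[:3,:3]@np.array([(col-m['cx'])/m['fx'],(row-m['cy'])/m['fy'],1]); c=M[:3,3]
    return c+a*(zw-c[2])/a[2]
def save(n,img): cv2.imwrite('pics/'+n,img[...,::-1])
E
python3 - <<'E'
from h import *
print(r.sense())
for n in ['scene','side']:
    img,d,m,M=grab(n); save(n+'0.png',img); P=cloud(m,M,d)
    np.savez(n+'0.npz',img=img,d=d,P=P,M=M)
    print(n,'cam at',M[:3,3].round(), 'fwd',M[:3,2].round(2))
    for q in ['lift_point','track_arm','gauge_seat','gauge_stem','gauge_foot','jack_grip','saddle_top','handle_sleeve','pump_handle','spray_can','grease_tin']:
        for o in r.place_of(q,n)[:2]:
            a,b=o['location']; i,j=int(round(a)),int(round(b))
            if 0<=i<400 and 0<=j<640: print(q,round(o['confidence'],2),(i,j),P[i,j].round(), 'd' if d[i,j]>0 else 'none')
E
```

```text
pics
{'clock': 0.0, 'qpos': array([-1.25938445e+00,  3.53661566e-01,  1.63413339e+00,  2.02598236e-05,
        1.15518474e+00, -2.40483978e-03]), 'qvel': array([-1.45760995e-03, -1.02862835e-04,  1.31377476e-03,  4.81004948e-04,
       -9.19912657e-04,  5.62266792e-07]), 'joint_efforts': array([ 3.15788617e-03, -6.05237961e+01, -3.42061007e+01, -6.84993643e-05,
        9.22858104e-03,  5.46765065e-06]), 'eef_pos': array([ 192.79074163, -594.02674043,  230.55361561]), 'tcp_rot': array([-3.14020567e+00, -2.18592691e-05,  3.13808513e-01]), 'contact_force': array([ 0.65258733,  0.80180054, -0.12495143]), 'wrist_torque': array([0.00758   , 0.01377495, 0.01209525]), 'opening': 1.0006549120799637}
scene cam at [ 986.  803. 1476.] fwd [-0.28 -0.51 -0.82]
lift_point 0.95 (223, 334) [558. 117. 239.] d
track_arm 0.68 (288, 381) [531. 336. 173.] d
gauge_seat 0.78 (237, 346) [522. 131. 151.] d
gauge_stem 0.58 (208, 348) [515. 122. 291.] d
gauge_foot 0.57 (227, 376) [360.  75.   7.] d
jack_grip 0.66 (153, 285) [ 519. -288.  124.] d
saddle_top 0.58 (172, 296) [ 512. -221.   86.] d
saddle_top 0.28 (
[... 252 characters left out ...]
7) [ 758. -105.   77.] d
grease_tin 0.42 (119, 263) [ 524. -450.  155.] d
side cam at [-159. 1086.  928.] fwd [ 0.46 -0.73 -0.5 ]
lift_point 0.61 (242, 310) [591. -47.   0.] d
gauge_seat 0.83 (237, 300) [513. 121. 144.] d
gauge_stem 0.75 (193, 295) [516. 131. 288.] d
gauge_foot 0.57 (232, 298) [537.  96. 138.] d
jack_grip 0.86 (184, 366) [ 505. -272.  133.] d
saddle_top 0.48 (200, 358) [ 514. -234.   87.] d
handle_sleeve 0.47 (162, 386) [ 510. -442.  144.] d
pump_handle 0.68 (189, 372) [ 492. -295.  107.] d
spray_can 0.69 (235, 418) [ 299. -251.    6.] d
spray_can 0.64 (213, 365) [ 515. -292.    5.] d
grease_tin 0.86 (215, 289) [529. 145. 224.] d
grease_tin 0.46 (236, 299) [519. 118. 143.] d
```

View pics/scene0.png

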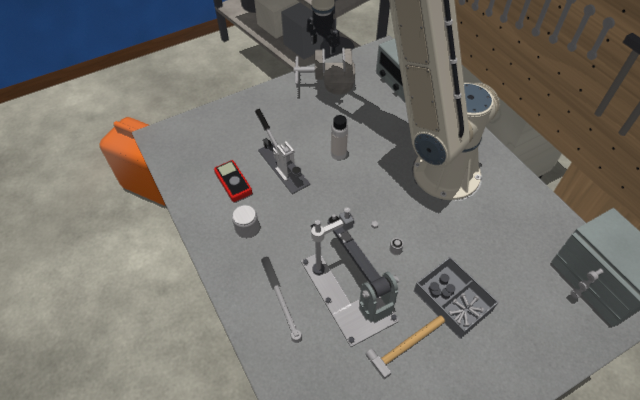

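View pics/side0.png

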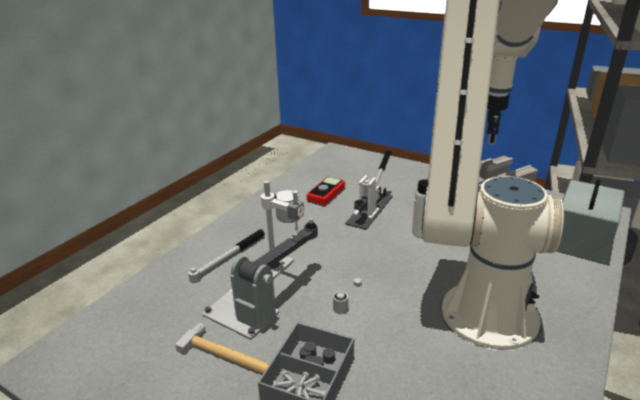

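Scene view: the fixture is at centre, with the gauge stem near (row 215, col 347) and the link running down-right to its pivot. The jack is at (155,285) with its saddle toward the fixture and its handle up-left. The side view agrees, with the stem at (193,295) and the jack at (185,366). Next I'll refine the numbers from the clouds I already have.

Run:
```python
from h import *
print(np.array(r.camera_model('wrist')['hand_eye']).round(3).tolist(), r.camera_model('wrist')['fx'])
for n in ['scene','side']:
    f=np.load(n+'0.npz'); P=f['P']; d=f['d']; ok=d>0
    def sel(x0,x1,y0,y1,z0,z1): 
        q=P[ok&(P[...,0]>x0)&(P[...,0]<x1)&(P[...,1]>y0)&(P[...,1]<y1)&(P[...,2]>z0)&(P[...,2]<z1)]; return q
    def rep(name,q):
        if len(q): print(n,name,len(q),'med',np.median(q,0).round(1),'min',q.min(0).round(),'max',q.max(0).round())
    print(n,'bench z',np.median(sel(500,700,-250,-150,-20,20)[:,2]) )
    rep('stemtop',sel(490,545,90,170,275,330))
    rep('post',sel(580,660,80,190,270,330))
    rep('gbody',sel(480,560,90,170,215,270))
    rep('seat-level link',sel(490,560,75,300,110,175))
    rep('end',sel(490,560,20,80,90,200))
    rep('pivot',sel(480,580,280,380,100,230))
    rep('col',sel(480,560,-330,-250,125,150))
    rep('saddle',sel(480,560,-245,-195,75,110))
    rep('sleeve',sel(480,560,-520,-380,90,220))
    rep('base',sel(450,600,-480,-180,4,14))
    q=sel(490,560,90,300,110,175)
    if len(q):
        for y in range(90,300,20):
            b=q[(q[:,1]>=y)&(q[:,1]<y+20)]
            if len(b): print(y,b[:,0].min().round(),b[:,0].max().round(),np.percentile(b[:,2],90).round(1))
```

```text
[[0.0, -0.964, -0.265, 67.384], [1.0, -0.0, 0.001, 0.283], [-0.001, -0.265, 0.964, -141.251], [0.0, 0.0, 0.0, 1.0]] 328.58379346251985
scene bench z 1.1855604637657962
scene stemtop 34 med [522.3 126.3 291.1] min [515. 114. 276.] max [532. 134. 297.]
scene post 43 med [618.8 126.6 291.4] min [610. 114. 270.] max [625. 131. 301.]
scene gbody 237 med [531.1 131.3 247.4] min [504. 106. 216.] max [558. 146. 270.]
scene seat-level link 801 med [527.5 202.2 150.5] min [493.  78. 117.] max [557. 300. 174.]
scene end 73 med [524.9  55.2 152.1] min [506.  39. 117.] max [542.  78. 172.]
scene pivot 830 med [533.2 331.  166.2] min [485. 280. 101.] max [580. 361. 192.]
scene col 134 med [ 512.8 -291.   135.4] min [ 493. -328.  126.] max [ 536. -267.  144.]
scene saddle 75 med [ 510.2 -225.    85.1] min [ 494. -244.   76.] max [ 527. -209.   93.]
scene sleeve 180 med [ 525.  -443.4  141.4] min [ 511. -491.   96.] max [ 539. -380.  175.]
scene base 733 med [ 534.6 -276.8    7.8] min [ 451. -479.    4.] max [ 600. -180.   14.]
90 511.0 539.0 145.7
110 506.0 540.0 149.1
130 505.0 541.0 149.6
150 504
[... 594 characters left out ...]
ax [538.  80. 170.]
side pivot 1195 med [515.2 339.3 158.3] min [481. 280. 100.] max [569. 363. 186.]
side col 112 med [ 508.  -285.7  133.8] min [ 487. -326.  125.] max [ 533. -265.  141.]
side saddle 62 med [ 505.2 -220.    83.8] min [ 488. -241.   75.] max [ 523. -207.   92.]
side sleeve 164 med [ 519.4 -442.6  138.3] min [ 507. -494.   93.] max [ 537. -381.  170.]
side base 489 med [ 501.  -270.7    7.7] min [ 451. -480.    4.] max [ 599. -192.   14.]
90 502.0 540.0 142.2
110 503.0 538.0 147.2
130 502.0 538.0 147.6
150 503.0 538.0 147.9
170 504.0 540.0 149.6
190 504.0 542.0 151.7
210 504.0 542.0 154.0
230 505.0 545.0 156.5
250 504.0 544.0 157.9
270 505.0 543.0 160.3
290 507.0 558.0 163.4
```

Call:
{"fn": "move_arm", "kwargs": {"increments": [{"tz": -4},{"tz": -5},{"tz": -5},{"tz": -5}]}}

```text
invalid input
```

Call:
{"fn": "move_arm", "kwargs": {"increments": [{"tx": 0,"ty": 0,"tz": -5,"rx": 0,"ry": 0,"rz": -8,"gripper": 1},{"tx": 0,"ty": 0,"tz": -5,"rx": 0,"ry": 0,"rz": -8,"gripper": 1},{"tx": 0,"ty": 0,"tz": -5,"rx": 0,"ry": 0,"rz": -8,"gripper": 1},{"tx": 0,"ty": 0,"tz": 0,"rx": 0,"ry": 0,"rz": -8,"gripper": 1},{"tx": 0,"ty": 0,"tz": 0,"rx": 0,"ry": 0,"rz": -8,"gripper": 1},{"tx": 0,"ty": 0,"tz": 0,"rx": 0,"ry": 0,"rz": -8,"gripper": 1},{"tx": 0,"ty": 0,"tz": 0,"rx": 0,"ry": 0,"rz": -8,"gripper": 1},{"tx": 0,"ty": 0,"tz": 0,"rx": 0,"ry": 0,"rz": -8,"gripper": 1},{"tx": 0,"ty": 0,"tz": 0,"rx": 0,"ry": 0,"rz": -8,"gripper": 1}], "squeeze": 40}}

```text
clock: 2.1
eef_pos: [192.9, -594.5, 381.3]
tcp_rot: [3.142, 0.0, 1.576]
contact_force: [1.0, 0.6, 0.4]
opening: 0.999
```

Call:
{"fn": "move_arm", "kwargs": {"increments": [{"tx": 3.3,"ty": 3.6,"tz": 0},{"tx": 3.3,"ty": 3.6,"tz": 0},{"tx": 3.3,"ty": 3.6,"tz": 0},{"tx": 3.3,"ty": 3.6,"tz": 0},{"tx": 3.3,"ty": 3.6,"tz": 0},{"tx": 3.3,"ty": 3.6,"tz": 0},{"tx": 3.3,"ty": 3.6,"tz": 0},{"tx": 3.3,"ty": 3.6,"tz": 0},{"tx": 3.3,"ty": 3.6,"tz": 0},{"tx": 0,"ty": 0,"tz": 0}]}}

```text
invalid input
```

Run:
```python
from h import *
img,d,m,M=grab('wrist'); save('w_jack.png',img); P=cloud(m,M,d); np.savez('wj.npz',img=img,d=d,P=P,M=M)
for q in ['jack_grip','saddle_top','handle_sleeve']:
    for o in r.place_of(q,'wrist')[:2]:
        a,b=o['location']; i,j=int(a),int(b); print(q,o['confidence'],(i,j),P[i,j].round(1))
ok=d>0
def sel(*b):
    k=ok.copy()
    for i in range(3): k&=(P[...,i]>b[2*i])&(P[...,i]<b[2*i+1])
    return P[k]
def rep(n,q):
    if len(q): print(n,len(q),'med',np.median(q,0).round(1),'min',q.min(0).round(1),'max',q.max(0).round(1), cv2.minAreaRect(q[:,:2].astype(np.float32)))
rep('coltop',sel(470,570,-340,-240,130,150)); rep('saddle',sel(470,560,-250,-190,80,95)); rep('base',sel(440,590,-480,-150,5.5,12)); rep('sleeve',sel(480,570,-500,-390,80,220))
```

```text
handle_sleeve 0.94 (48, 630) [ 521.5 -461.5  148.5]
base 2799 med [ 517.7 -411.     6.8] min [ 480.1 -458.8    5.5] max [ 564.2 -375.3   11.8] ((521.8657836914062, -415.25909423828125), (80.94029235839844, 84.00848388671875), 3.5002715587615967)
sleeve 2108 med [ 518.2 -452.7  140.4] min [ 510.4 -499.9   95.8] max [ 535.4 -401.7  167.8] ((521.8679809570312, -450.9296569824219), (97.84149169921875, 24.681732177734375), 86.77182006835938)
```

Call:
{"fn": "move_arm", "kwargs": {"increments": [{"tx": 5,"ty": 0,"tz": 0},{"tx": 5,"ty": 0,"tz": 0},{"tx": 5,"ty": 0,"tz": 0},{"tx": 5,"ty": 0,"tz": 0},{"tx": 5,"ty": 0,"tz": 0},{"tx": 5,"ty": 0,"tz": 0},{"tx": 5,"ty": 0,"tz": 0},{"tx": 5,"ty": 0,"tz": 0},{"tx": 2,"ty": 0,"tz": 0},{"tx": 0,"ty": 0,"tz": 0}]}}

```text
invalid input
```

Run:
```python
from h import *
img,d,m,M=grab('wrist'); save('w_g.png',img); P=cloud(m,M,d); np.savez('wg.npz',img=img,d=d,P=P,M=M)
print(r.sense()['eef_pos'])
for q in ['gauge_stem','gauge_seat','gauge_foot','lift_point']:
    for o in r.place_of(q,'wrist')[:2]:
        a,b=o['location']; i,j=int(a),int(b); print(q,o['confidence'],(i,j),P[i,j].round(1))
ok=d>0
def sel(*b):
    k=ok.copy()
    for i in range(3): k&=(P[...,i]>b[2*i])&(P[...,i]<b[2*i+1])
    return P[k]
def rep(n,q):
    if len(q): print(n,len(q),'med',np.median(q,0).round(1),'min',q.min(0).round(1),'max',q.max(0).round(1), cv2.minAreaRect(q[:,:2].astype(np.float32)))
rep('stemtop',sel(490,550,95,160,283,310)); rep('post',sel(590,640,95,160,283,310));
rep('housing',sel(490,550,20,90,105,175));rep('stud',sel(490,550,20,90,145,185)); rep('link',sel(490,560,155,260,130,175)); rep('linkall',sel(490,560,30,290,100,175))
for y in range(30,300,20):
    b=sel(495,555,y,y+20,105,175)
    if len(b): print(y,len(b),b[:,0].min().round(1),b[:,0].max().round(1),np.median(b[:,2]).round(1),b[:,2].max().round(1))
```

```text
[ 192.92006112 -594.42641844  381.25547594]
```

Call:
{"fn": "move_arm", "kwargs": {"increments": [{"tx": 3.3,"ty": 3.6,"tz": 0,"rx": 0,"ry": 0,"rz": 0,"gripper": 1},{"tx": 3.3,"ty": 3.6,"tz": 0,"rx": 0,"ry": 0,"rz": 0,"gripper": 1},{"tx": 3.3,"ty": 3.6,"tz": 0,"rx": 0,"ry": 0,"rz": 0,"gripper": 1},{"tx": 3.3,"ty": 3.6,"tz": 0,"rx": 0,"ry": 0,"rz": 0,"gripper": 1},{"tx": 3.3,"ty": 3.6,"tz": 0,"rx": 0,"ry": 0,"rz": 0,"gripper": 1},{"tx": 3.3,"ty": 3.6,"tz": 0,"rx": 0,"ry": 0,"rz": 0,"gripper": 1},{"tx": 3.3,"ty": 3.6,"tz": 0,"rx": 0,"ry": 0,"rz": 0,"gripper": 1},{"tx": 3.3,"ty": 3.6,"tz": 0,"rx": 0,"ry": 0,"rz": 0,"gripper": 1},{"tx": 3.3,"ty": 3.6,"tz": 0,"rx": 0,"ry": 0,"rz": 0,"gripper": 1},{"tx": 0,"ty": 0,"tz": 0,"rx": 0,"ry": 0,"rz": 0,"gripper": 1}], "squeeze": 40}}

```text
clock: 3.55
eef_pos: [520.7, -293.6, 381.0]
tcp_rot: [3.14, -0.002, 1.574]
contact_force: [1.0, -0.5, 0.4]
opening: 0.998
```

```bash
cat > m1.py <<'E'
from h import *
img,d,m,M=grab('wrist'); save('w_jack.png',img); P=cloud(m,M,d)
for q in ['jack_grip','saddle_top','handle_sleeve']:
    for o in r.place_of(q,'wrist')[:2]:
        a,b=o['location']; i,j=int(a),int(b); print(q,o['confidence'],(i,j),P[i,j].round(1))
ok=d>0
def sel(*b):
    k=ok.copy()
    for i in range(3): k&=(P[...,i]>b[2*i])&(P[...,i]<b[2*i+1])
    return P[k]
def rep(n,q):
    if len(q): print(n,len(q),'med',np.median(q,0).round(1),'min',q.min(0).round(1),'max',q.max(0).round(1), cv2.minAreaRect(q[:,:2].astype(np.float32)))
print(r.sense()['eef_pos'])
rep('coltop',sel(470,570,-340,-240,130,150)); rep('saddle',sel(470,560,-250,-190,80,95)); rep('base',sel(440,590,-480,-150,5.5,12)); rep('sleeve',sel(480,570,-500,-390,80,220))
E
python3 m1.py
```

```text
saddle_top 0.93 (116, 307) [ 510.4 -231.5   84. ]
handle_sleeve 0.73 (298, 321) [ 529.2 -457.1  147.5]
[ 516.54527754 -298.03987637  381.21617167]
coltop 969 med [ 515.  -293.9  135.7] min [ 491.1 -327.6  130. ] max [ 536.8 -273.5  139.2] ((514.5595703125, -300.5382080078125), (45.44641876220703, 52.8182487487793), 2.236279010772705)
saddle 598 med [ 510.5 -231.5   84.4] min [ 493.5 -248.1   80. ] max [ 527.3 -214.2   86.8] ((510.3414001464844, -231.1629638671875), (33.79283905029297, 33.94570541381836), 0.40610456466674805)
base 3549 med [ 527.3 -350.8    6.9] min [ 469.5 -457.8    5.5] max [ 563.8 -201.8   11.7] ((517.2966918945312, -329.65069580078125), (79.73060607910156, 254.3440704345703), 3.873577833175659)
sleeve 1403 med [ 525.3 -450.6  142.7] min [ 512.  -496.1   97.3] max [ 539.4 -390.1  171.1] ((524.6351928710938, -442.7362365722656), (24.252424240112305, 106.04810333251953), 2.9896152019500732)
```

Call:
{"fn": "move_arm", "kwargs": {"increments": [{"tx": 5,"ty": 0,"tz": 0,"rx": 0,"ry": 0,"rz": 0,"gripper": 1},{"tx": 5,"ty": 0,"tz": 0,"rx": 0,"ry": 0,"rz": 0,"gripper": 1},{"tx": 5,"ty": 0,"tz": 0,"rx": 0,"ry": 0,"rz": 0,"gripper": 1},{"tx": 5,"ty": 0,"tz": 0,"rx": 0,"ry": 0,"rz": 0,"gripper": 1},{"tx": 5,"ty": 0,"tz": 0,"rx": 0,"ry": 0,"rz": 0,"gripper": 1},{"tx": 5,"ty": 0,"tz": 0,"rx": 0,"ry": 0,"rz": 0,"gripper": 1},{"tx": 5,"ty": 0,"tz": 0,"rx": 0,"ry": 0,"rz": 0,"gripper": 1},{"tx": 5,"ty": 0,"tz": 0,"rx": 0,"ry": 0,"rz": 0,"gripper": 1},{"tx": 2,"ty": 0,"tz": 0,"rx": 0,"ry": 0,"rz": 0,"gripper": 1},{"tx": 0,"ty": 0,"tz": 0,"rx": 0,"ry": 0,"rz": 0,"gripper": 1}], "squeeze": 40}}

```text
clock: 4.75
eef_pos: [517.0, 123.6, 381.4]
tcp_rot: [3.141, -0.0, 1.571]
contact_force: [0.5, -0.6, 0.6]
opening: 0.998
```

```bash
cat > m2.py <<'E'
from h import *
img,d,m,M=grab('wrist'); save('w_g.png',img); P=cloud(m,M,d); np.savez('wg.npz',img=img,d=d,P=P,M=M)
print(r.sense()['eef_pos'])
for q in ['gauge_stem','gauge_seat','gauge_foot','lift_point']:
    for o in r.place_of(q,'wrist')[:2]:
        a,b=o['location']; i,j=int(a),int(b); print(q,o['confidence'],(i,j),P[i,j].round(1))
ok=d>0
def sel(*b):
    k=ok.copy()
    for i in range(3): k&=(P[...,i]>b[2*i])&(P[...,i]<b[2*i+1])
    return P[k]
def rep(n,q):
    if len(q): print(n,len(q),'med',np.median(q,0).round(1),'min',q.min(0).round(1),'max',q.max(0).round(1), cv2.minAreaRect(q[:,:2].astype(np.float32)))
rep('stemtop',sel(490,550,95,160,283,310)); rep('post',sel(590,640,95,160,283,310));
rep('stud',sel(490,550,20,90,145,185)); rep('link',sel(490,560,155,260,130,175))
for y in range(30,300,20):
    b=sel(495,555,y,y+20,105,175)
    if len(b): print(y,len(b),b[:,0].min().round(1),b[:,0].max().round(1),np.median(b[:,2]).round(1),b[:,2].max().round(1))
E
python3 m2.py
```

```text
[517.08289094 122.09889236 381.34534513]
gauge_stem 0.73 (204, 324) [523.9 124.9 289.5]
gauge_seat 0.67 (171, 321) [522.2 143.  252.3]
gauge_foot 0.71 (106, 481) [771.2 199.4  -1.9]
lift_point 0.9 (214, 320) [520.9 117.3 289.8]
stemtop 436 med [523.8 124.1 289.3] min [515.  115.2 285.5] max [532.1 132.5 291.3] ((523.874267578125, 123.89229583740234), (17.033361434936523, 17.174238204956055), 43.48118591308594)
post 472 med [616.9 122.8 293.3] min [610.5 113.7 283. ] max [626.8 129.7 296. ] ((618.3753051757812, 121.7684097290039), (15.54063606262207, 15.61061954498291), 47.927547454833984)
stud 478 med [521.8  56.7 150.9] min [507.3  39.8 145. ] max [537.8  69.7 167.7] ((522.2910766601562, 55.064598083496094), (30.639467239379883, 29.42429542541504), 5.04846715927124)
link 3272 med [525.7 212.  151.1] min [507.9 155.1 143.5] max [543.7 260.  158. ] ((525.6793823242188, 207.568603515625), (105.35015869140625, 34.01169967651367), 88.70425415039062)
30 151 503.3 542.1 146.1 166.2
50 596 501.3 543.3 147.8 167.7
110 1 507.7 507.7 143.2 143.2
130 445 507.7 541.1 144.6 147.2
150 542 507.9 541.7 145.7 148.3
170 553 508.0 542.3 147.7 151.3
190 612 509.3 542.3 149.9 153.7
210 645 509.5 542.8 151.9 155.8
230 679 509.6 543.3 154.0 157.8
250 723 509.8 543.7 156.0 158.9
270 786 495.1 544.2 158.2 161.2
290 342 495.1 547.3 159.2 162.5
```

View pics/w_g.png

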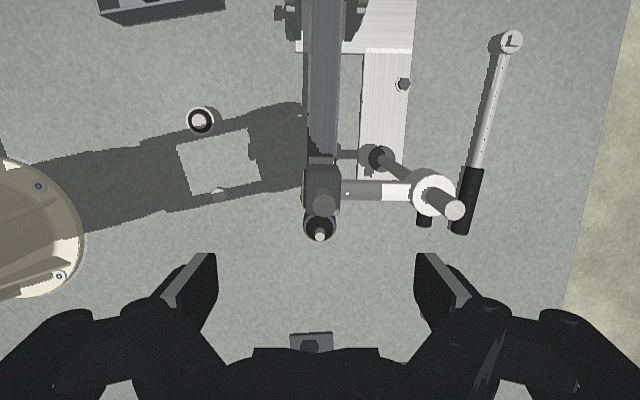

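Run:
```python
import numpy as np
f=np.load('wg.npz');P=f['P'];d=f['d']
for b in [(380,480,200,260),(560,680,0,60),(430,500,40,110),(640,700,150,250),(480,560,-30,20)]:
    k=(d>0)&(P[...,0]>b[0])&(P[...,0]<b[1])&(P[...,1]>b[2])&(P[...,1]<b[3]);print(b,k.sum(),np.median(P[k][:,2]))
k=(d>0)&(abs(P[...,0]-524)<12)&(P[...,1]>118)&(P[...,1]<160)&(P[...,2]<160)&(P[...,2]>130)
for y in range(118,160,4):
    q=P[k&(P[...,1]>=y)&(P[...,1]<y+4)]; print(y,len(q),np.median(q[:,2]).round(1) if len(q) else '')
```

```text
(380, 480, 200, 260) 2781 -1.281829197279535
(560, 680, 0, 60) 2024 -1.106565617883291
(430, 500, 40, 110) 1692 -1.1392983637615544
(640, 700, 150, 250) 2552 -0.7681256123316871
(480, 560, -30, 20) 639 -1.0876171248427227
118 0 
122 0 
126 0 
130 21 145.2
134 63 145.2
138 84 145.0
142 65 144.0
146 81 144.6
150 65 144.9
154 81 145.3
158 42 145.4
```

Call:
{"fn": "move_arm", "kwargs": {"increments": [{"tx": 0.2,"ty": 0.7,"tz": 2,"rx": 0,"ry": 0,"rz": 0,"gripper": -1},{"tx": 0,"ty": 0,"tz": 2,"rx": 0,"ry": 0,"rz": 0,"gripper": -1},{"tx": 0,"ty": 0,"tz": 2,"rx": 0,"ry": 0,"rz": 0,"gripper": -1},{"tx": 0,"ty": 0,"tz": 1,"rx": 0,"ry": 0,"rz": 0,"gripper": -1},{"tx": 0,"ty": 0,"tz": 0.5,"rx": 0,"ry": 0,"rz": 0,"gripper": -1},{"tx": 0,"ty": 0,"tz": 0.4,"rx": 0,"ry": 0,"rz": 0,"gripper": -1},{"tx": 0,"ty": 0,"tz": 0,"rx": 0,"ry": 0,"rz": 0,"gripper": -1}], "squeeze": 20}}

```text
clock: 5.7
eef_pos: [524.4, 124.2, 302.5]
tcp_rot: [3.141, -0.0, 1.57]
contact_force: [0.1, 0.3, -0.5]
opening: -0.004
```

Call:
{"fn": "move_arm", "kwargs": {"increments": [{"tx": 0,"ty": 0,"tz": 0.8,"rx": 0,"ry": 0,"rz": 0,"gripper": -1},{"tx": 0,"ty": 0,"tz": 0.4,"rx": 0,"ry": 0,"rz": 0,"gripper": -1},{"tx": 0,"ty": 0,"tz": 0.4,"rx": 0,"ry": 0,"rz": 0,"gripper": -1},{"tx": 0,"ty": 0,"tz": 0.4,"rx": 0,"ry": 0,"rz": 0,"gripper": -1},{"tx": 0,"ty": 0,"tz": 0.4,"rx": 0,"ry": 0,"rz": 0,"gripper": -1},{"tx": 0,"ty": 0,"tz": 0.4,"rx": 0,"ry": 0,"rz": 0,"gripper": -1},{"tx": 0,"ty": 0,"tz": 0.4,"rx": 0,"ry": 0,"rz": 0,"gripper": -1},{"tx": 0,"ty": 0,"tz": 0.3,"rx": 0,"ry": 0,"rz": 0,"gripper": -1},{"tx": 0,"ty": 0,"tz": 0.2,"rx": 0,"ry": 0,"rz": 0,"gripper": -1},{"tx": 0,"ty": 0,"tz": 0,"rx": 0,"ry": 0,"rz": 0,"gripper": -1}], "squeeze": 20}}

```text
clock: 6.7
eef_pos: [524.3, 124.4, 265.2]
tcp_rot: [3.141, -0.0, 1.57]
contact_force: [-0.3, 0.0, 1.8]
opening: 0.001
```

Run:
```python
from h import *
print(r.sense()['contact_force'],r.sense()['eef_pos'])
img,d,m,M=grab('side'); P=cloud(m,M,d); np.savez('side1.npz',img=img,d=d,P=P,M=M)
save('side1c.png',cv2.resize(img[170:270,250:350],(800,800),interpolation=cv2.INTER_CUBIC)[:600])
for q in ['gauge_stem','gauge_seat','gauge_foot']:
    for o in r.place_of(q,'side')[:2]: print(q,o)
```

```text
[-0.31756275  0.02663538  1.76150817] [524.27774342 124.44386857 265.17566963]
gauge_stem {'location': [202.4, 294.7], 'confidence': 0.94}
gauge_stem {'location': [237.7, 297.7], 'confidence': 0.19}
gauge_seat {'location': [235.0, 296.6], 'confidence': 0.9}
```

View pics/side1c.png

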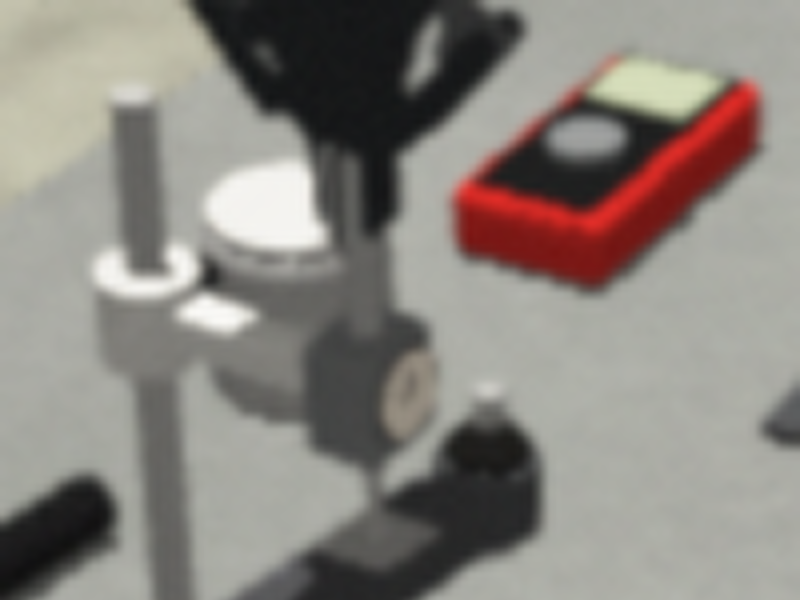

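Call:
{"fn": "move_arm", "kwargs": {"increments": [{"tx": 0,"ty": 0,"tz": -2,"rx": 0,"ry": 0,"rz": 0,"gripper": -1},{"tx": 0,"ty": 0,"tz": -4.5,"rx": 0,"ry": 0,"rz": 0,"gripper": -1},{"tx": 0,"ty": 0,"tz": -5,"rx": 0,"ry": 0,"rz": 0,"gripper": 1},{"tx": -2,"ty": 0,"tz": 0,"rx": 0,"ry": 0,"rz": 0,"gripper": 1},{"tx": 0,"ty": 0,"tz": 0,"rx": 0,"ry": 0,"rz": 0,"gripper": 1},{"tx": 0,"ty": 0,"tz": 0,"rx": 0,"ry": 0,"rz": 0,"gripper": 1}], "squeeze": 20}}

```text
clock: 7.5
eef_pos: [523.7, 104.3, 379.5]
tcp_rot: [-3.14, -0.0, 1.57]
contact_force: [-0.8, -0.2, -0.9]
opening: 0.682
```

```bash
sed -i 's/95,160,283,310/95,160,255,310/; s/wg.npz/wg2.npz/; s/w_g.png/w_g2.png/' m2.py
cat >> m2.py <<'E'
print('bench',np.median(sel(430,500,40,110,-10,10)[:,2]))
for y in range(106,152,4):
    b=sel(512,536,y,y+4,135,155); print(y,len(b),np.median(b[:,2]).round(1) if len(b) else '')
f=np.load('side1.npz')
import rig
ms=r.camera_model('side')
for n,X in [('bodybottom',(524,124,185.2)),('foot@145.5',(524,124,145.5)),('foot@141',(524,124,141.2)),('flange',(524,124,265)),('post',(618,122,295))]:
    a=proj(ms,f['M'],X); print(n,np.round(a,1),'crop',np.round(((a[0]-170)*8,(a[1]-250)*8)))
E
python3 m2.py
```

```text
[523.61064869 104.55700621 379.13575744]
gauge_stem 0.65 (102, 202) [364.8 184.6  39.9]
gauge_stem 0.63 (176, 315) [523.7 122.2 265.1]
lift_point 0.72 (199, 315) [523.3  70.4 140.1]
stemtop 386 med [523.7 123.8 263.7] min [515.  115.1 259.9] max [532.5 132.4 266. ] ((523.8292236328125, 123.78146362304688), (17.11948013305664, 17.072702407836914), 71.22132110595703)
post 488 med [617.  122.5 293.4] min [610.4 113.8 283. ] max [626.4 129.5 295.8] ((618.3485717773438, 121.8143081665039), (15.418830871582031, 15.346539497375488), 15.746654510498047)
stud 501 med [522.1  56.5 150.7] min [506.5  39.2 145. ] max [537.6  69.4 167.3] ((521.8804321289062, 54.616310119628906), (31.50409698486328, 29.570533752441406), 6.331058979034424)
link 3442 med [525.6 211.5 150.9] min [507.8 155.8 143.2] max [543.7 259.9 158.2] ((525.6362915039062, 207.82801818847656), (104.6373291015625, 34.073204040527344), 88.7000961303711)
30 182 502.4 541.6 145.2 165.9
50 637 501.3 543.2 147.2 167.3
70 322 506.3 539.0 137.2 142.3
130 276 507.5 540.4 144.1 147.2
150 582 507.7 541.3 145.6 148.9
170 596 508.1 542.0 147.7 150.6
190 639 508.4 542.6 149.8 152.3
210 683 508.8 542.6 151.8 154.7
230 722 510.2 543.2 153.9 156.7
250 772 510.4 543.7 156.1 158.9
270 281 495.1 543.4 157.3 160.0
290 1 496.6 496.6 105.5 105.5
bench -1.1222839057245437
106 0 
110 0 
114 0 
118 0 
122 0 
126 0 
130 0 
134 0 
138 44 144.4
142 82 143.8
146 69 144.5
150 85 144.7
bodybottom [223.9 295.6] crop [431. 364.]
foot@145.5 [235.9 296.2] crop [527. 369.]
foot@141 [237.1 296.2] crop [537. 370.]
flange [198.9 294.3] crop [231. 354.]
post [180.8 265.9] crop [ 87. 127.]
```

Call:
{"fn": "move_arm", "kwargs": {"increments": [{"tx": -5,"ty": -0.1,"tz": 0,"rx": 0,"ry": 0,"rz": 0,"gripper": 1},{"tx": -5,"ty": -0.1,"tz": 0,"rx": 0,"ry": 0,"rz": 0,"gripper": 1},{"tx": -5,"ty": -0.1,"tz": 0,"rx": 0,"ry": 0,"rz": 0,"gripper": 1},{"tx": -5,"ty": -0.1,"tz": 0,"rx": 0,"ry": 0,"rz": 0,"gripper": 1},{"tx": -5,"ty": -0.1,"tz": 0,"rx": 0,"ry": 0,"rz": 0,"gripper": 1},{"tx": -5,"ty": -0.1,"tz": 0,"rx": 0,"ry": 0,"rz": 0,"gripper": 1},{"tx": -5,"ty": -0.1,"tz": 0,"rx": 0,"ry": 0,"rz": 0,"gripper": 1},{"tx": -5,"ty": -0.16,"tz": 0,"rx": 0,"ry": 0,"rz": 0,"gripper": 1},{"tx": -0.15,"ty": 0,"tz": 3,"rx": 0,"ry": 0,"rz": -4,"gripper": 1},{"tx": 0,"ty": 0,"tz": 5,"rx": 0,"ry": 0,"rz": 0,"gripper": 1},{"tx": 0,"ty": 0,"tz": 5,"rx": 0,"ry": 0,"rz": 0,"gripper": 1},{"tx": 0,"ty": 0,"tz": 4,"rx": 0,"ry": 0,"rz": 0,"gripper": 1}], "squeeze": 60}}

```text
clock: 8.95
eef_pos: [514.4, -296.4, 207.1]
tcp_rot: [-3.14, -0.001, 1.64]
contact_force: [-0.3, 0.2, 0.7]
opening: 1.0
```

```bash
python3 m1.py
```

```text
jack_grip 0.67 (205, 315) [ 514.1 -290.3  134.5]
saddle_top 0.86 (115, 315) [ 509.9 -232.    83.7]
[ 515.65401571 -296.86601647  210.59113694]
coltop 2893 med [ 515.  -293.4  135.8] min [ 490.8 -327.4  130. ] max [ 536.9 -273.3  138.7] ((515.4541015625, -300.5472106933594), (46.18388748168945, 52.070579528808594), 3.947028875350952)
saddle 1640 med [ 510.6 -230.8   84.4] min [ 493.2 -248.5   80. ] max [ 528.  -213.3   87.1] ((510.5586853027344, -230.7616424560547), (34.70417022705078, 34.963558197021484), 3.4912469387054443)
base 6529 med [ 514.1 -323.4    6.8] min [ 469.4 -458.5    5.5] max [ 565.  -200.5   12. ] ((517.328857421875, -329.58319091796875), (79.7339096069336, 253.622802734375), 3.8790602684020996)
sleeve 698 med [ 522.6 -405.7  110.7] min [ 515.6 -422.6   97.2] max [ 529.8 -390.   121.3] ((522.4562377929688, -406.0294494628906), (12.7105712890625, 32.571128845214844), 3.562027931213379)
```

View pics/w_jack.png

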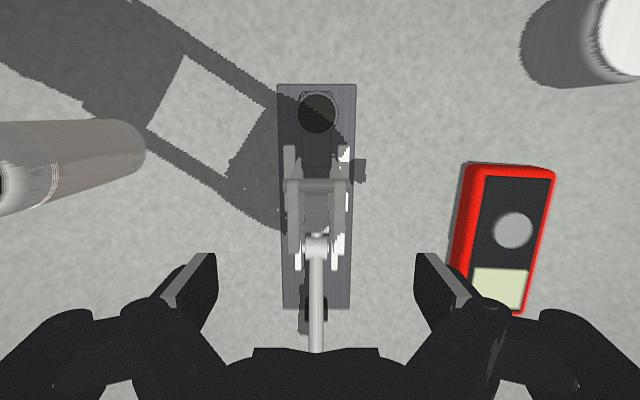

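Call:
{"fn": "move_arm", "kwargs": {"increments": [{"tx": 0,"ty": 0,"tz": 4,"rx": 0,"ry": 0,"rz": 0,"gripper": 1},{"tx": 0,"ty": 0,"tz": 4,"rx": 0,"ry": 0,"rz": 0,"gripper": 1},{"tx": 0,"ty": 0,"tz": 2.5,"rx": 0,"ry": 0,"rz": 0,"gripper": 1},{"tx": 0,"ty": 0,"tz": 1.1,"rx": 0,"ry": 0,"rz": 0,"gripper": 1},{"tx": 0,"ty": 0,"tz": 0,"rx": 0,"ry": 0,"rz": 0,"gripper": -1},{"tx": 0,"ty": 0,"tz": 0,"rx": 0,"ry": 0,"rz": 0,"gripper": -1},{"tx": 0,"ty": 0,"tz": 0,"rx": 0,"ry": 0,"rz": 0,"gripper": -1},{"tx": 0,"ty": 0,"tz": 0,"rx": 0,"ry": 0,"rz": 0,"gripper": -1},{"tx": 0,"ty": 0,"tz": 0,"rx": 0,"ry": 0,"rz": 0,"gripper": -1}], "squeeze": 60}}

```text
clock: 10.05
eef_pos: [516.1, -297.7, 96.3]
tcp_rot: [3.14, 0.002, 1.64]
contact_force: [-3.0, 0.1, 8.2]
opening: 0.459
```

Call:
{"fn": "move_arm", "kwargs": {"increments": [{"tx": 0,"ty": 0,"tz": -0.3,"rx": 0,"ry": 0,"rz": 0,"gripper": -1},{"tx": 0,"ty": 0,"tz": -0.5,"rx": 0,"ry": 0,"rz": 0,"gripper": -1},{"tx": 0,"ty": 0,"tz": 0,"rx": 0,"ry": 0,"rz": 0,"gripper": -1}], "squeeze": 60}}

```text
clock: 10.35
eef_pos: [515.5, -296.9, 102.8]
tcp_rot: [3.141, -0.0, 1.64]
contact_force: [-0.0, 0.4, -9.3]
opening: 0.462
```

```bash
python3 m1.py; python3 -c "
from rig import r; s=r.sense(); print(s['contact_force'],s['wrist_torque'],s['tcp_rot'],s['clock'])"
```

```text
jack_grip 0.78 (271, 314) [ 514.6 -283.8  139.7]
saddle_top 0.83 (110, 315) [ 511.1 -229.6   92. ]
[ 515.15977367 -296.78820913  101.9239095 ]
coltop 13000 med [ 515.4 -287.2  140.9] min [ 470.3 -322.9  130. ] max [ 565.2 -271.2  150. ] ((517.1795043945312, -285.7872009277344), (70.50480651855469, 65.99906158447266), 47.377994537353516)
saddle 5231 med [ 510.9 -230.2   91.2] min [ 493.3 -250.    80. ] max [ 528.7 -212.3   94.1] ((510.9921569824219, -231.23744201660156), (35.401092529296875, 37.691688537597656), 0.8708751201629639)
base 227 med [ 545.6 -240.4   11.7] min [ 468.4 -422.1    9.6] max [ 555.5 -198.8   12. ] ((515.6361083984375, -311.217041015625), (80.23863983154297, 220.2470245361328), 3.979926347732544)
[-0.31587697  0.94627151 -8.29808081] [ 0.28291701  0.06966084 -0.00641369] [-3.14096084e+00 -4.70653196e-04  1.64028101e+00] 10.55
```

Call:
{"fn": "move_arm", "kwargs": {"increments": [{"tx": 0,"ty": 0,"tz": 0,"rx": 0,"ry": 0,"rz": 4,"gripper": -1},{"tx": 2,"ty": 0.2,"tz": 0,"rx": 0,"ry": 0,"rz": 0,"gripper": -1},{"tx": 4,"ty": 0.2,"tz": 0,"rx": 0,"ry": 0,"rz": 0,"gripper": -1},{"tx": 4,"ty": 0.2,"tz": 0,"rx": 0,"ry": 0,"rz": 0,"gripper": -1},{"tx": 4,"ty": 0.08,"tz": 0,"rx": 0,"ry": 0,"rz": 0,"gripper": -1},{"tx": 4,"ty": 0,"tz": 0,"rx": 0,"ry": 0,"rz": 0,"gripper": -1},{"tx": 3,"ty": 0,"tz": 0,"rx": 0,"ry": 0,"rz": 0,"gripper": -1},{"tx": 3,"ty": 0,"tz": 0,"rx": 0,"ry": 0,"rz": 0,"gripper": -1},{"tx": 2,"ty": 0,"tz": 0,"rx": 0,"ry": 0,"rz": 0,"gripper": -1},{"tx": 1.5,"ty": 0,"tz": 0,"rx": 0,"ry": 0,"rz": 0,"gripper": -1},{"tx": 0,"ty": 0,"tz": 0,"rx": 0,"ry": 0,"rz": 0,"gripper": -1}], "squeeze": 60}}

```text
clock: 11.65
eef_pos: [522.3, -20.5, 102.2]
tcp_rot: [-3.142, -0.0, 1.572]
contact_force: [-0.5, 0.7, -9.0]
opening: 0.46
```

```bash
cat > m3.py <<'E'
from h import *
s=r.sense(); print(s['eef_pos'],s['tcp_rot'],s['contact_force'],s['clock'])
img,d,m,M=grab('wrist'); save('w_p.png',img); P=cloud(m,M,d); ok=d>0
def sel(*b):
    k=ok.copy()
    for i in range(3): k&=(P[...,i]>b[2*i])&(P[...,i]<b[2*i+1])
    return P[k]
def rep(n,q):
    if len(q): print(n,len(q),'med',np.median(q,0).round(1),'min',q.min(0).round(1),'max',q.max(0).round(1))
rep('saddle',sel(495,550,10,90,78,97)); rep('base',sel(460,590,0,110,4,25)); rep('housing',sel(495,550,20,85,125,150)); rep('stud',sel(510,535,40,70,155,175))
i,d2,m2,M2=grab('side'); save('side2c.png',cv2.resize(i[180:280,280:400],(768,640),interpolation=cv2.INTER_CUBIC)[:600])
P2=cloud(m2,M2,d2); q=P2[(d2>0)&(abs(P2[...,0]-520)<35)&(P2[...,1]>0)&(P2[...,1]<100)&(P2[...,2]>55)&(P2[...,2]<100)]; rep('side saddle',q)
for o in r.place_of('saddle_top','side')[:2]: print(o)
E
python3 m3.py
```

```text
[522.32029883 -20.46725558 102.223218  ] [-3.14153223e+00 -3.89770378e-04  1.57188878e+00] [-0.46983607  0.68883029 -9.04822302] 11.65
saddle 1836 med [522.6  19.3  81.1] min [509.4  10.   78. ] max [535.3  29.5  83.2]
base 3799 med [548.8  21.4  13.3] min [481.6   0.    4. ] max [590.  109.9  24.7]
housing 11700 med [522.6  60.3 141.5] min [501.5  33.4 125.1] max [543.1  77.9 150. ]
stud 2171 med [522.2  51.3 165.1] min [516.3  45.3 162.4] max [528.   56.9 167.4]
side saddle 194 med [509.7  39.9  81.4] min [4.969e+02 1.000e-01 5.510e+01] max [531.6  68.8  99.9]
{'location': [238.2, 312.4], 'confidence': 0.84}
```

View pics/side2c.png

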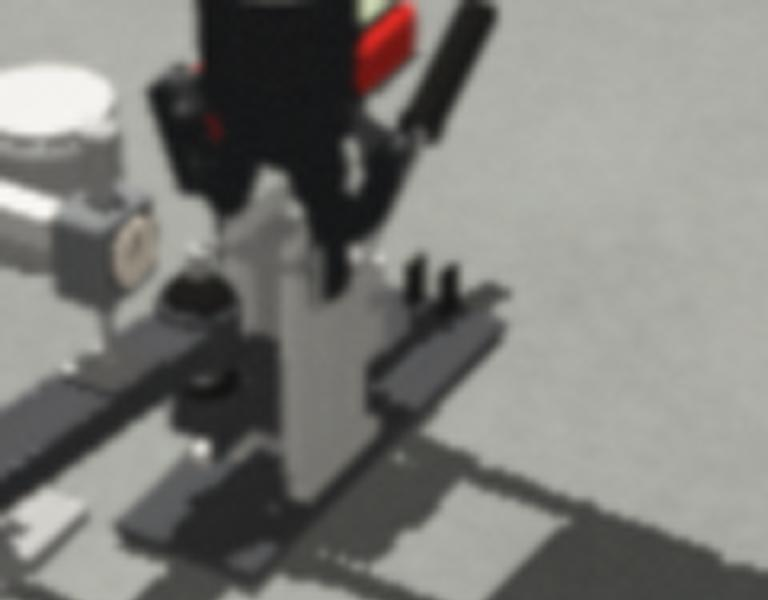

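The side crop shows the saddle just under the ball-joint housing, about 10 mm short of centre, and the gauge foot still on its seat. I'll go the last 10 mm, set the jack down and release it.

Call:
{"fn": "move_arm", "kwargs": {"increments": [{"tx": 0.5,"ty": 0,"tz": 0,"rx": 0,"ry": 0,"rz": 0,"gripper": -1},{"tx": 0.48,"ty": 0,"tz": 0,"rx": 0,"ry": 0,"rz": 0,"gripper": -1},{"tx": 0,"ty": 0,"tz": 0.3,"rx": 0,"ry": 0,"rz": 0,"gripper": -1},{"tx": 0,"ty": 0,"tz": 0.3,"rx": 0,"ry": 0,"rz": 0,"gripper": -1},{"tx": 0,"ty": 0,"tz": 0.18,"rx": 0,"ry": 0,"rz": 0,"gripper": -1},{"tx": 0,"ty": 0,"tz": 0,"rx": 0,"ry": 0,"rz": 0,"gripper": -1},{"tx": 0,"ty": 0,"tz": 0,"rx": 0,"ry": 0,"rz": 0,"gripper": -1}], "squeeze": 60}}

```text
clock: 12.5
eef_pos: [522.6, -12.1, 96.3]
tcp_rot: [3.141, -0.0, 1.57]
contact_force: [-8.5, 3.3, 18.6]
opening: 0.463
```

```bash
python3 m3.py
```

```text
[522.61337278 -12.0596451   96.34398556] [ 3.14088755e+00 -2.48883310e-04  1.57039042e+00] [-8.51993077  3.33025681 18.56844838] 12.5
saddle 540 med [522.9  10.9  82.9] min [503.4  10.   78. ] max [542.5  13.1  96.9]
base 2518 med [558.1  18.5   8.8] min [482.5   0.    4. ] max [590. 110.  25.]
housing 15364 med [522.8  66.5 139.7] min [501.3  33.4 125.2] max [543.1  84.4 150. ]
stud 2403 med [522.2  51.6 165.1] min [516.3  45.4 155. ] max [528.1  58.1 167.3]
side saddle 258 med [511.6  32.2  78.3] min [497.6   0.   55.1] max [534.8  76.8  99.6]
{'location': [238.7, 310.4], 'confidence': 0.86}
{'location': [192.2, 324.4], 'confidence': 0.44}
```

Call:
{"fn": "move_arm", "kwargs": {"increments": [{"tx": 0.05,"ty": 0,"tz": -0.25,"rx": 0,"ry": 0,"rz": 0,"gripper": -1},{"tx": 0,"ty": 0,"tz": 0,"rx": 0,"ry": 0,"rz": 0,"gripper": -1},{"tx": 0,"ty": 0,"tz": 0,"rx": 0,"ry": 0,"rz": 0,"gripper": -1}], "squeeze": 60}}

```text
clock: 12.95
eef_pos: [522.3, -11.8, 96.7]
tcp_rot: [3.142, -0.0, 1.57]
contact_force: [-1.3, 1.2, -5.2]
opening: 0.461
```

Call:
{"fn": "move_arm", "kwargs": {"increments": [{"tx": 0,"ty": 0,"tz": 0.05,"rx": 0,"ry": 0,"rz": 0,"gripper": 1},{"tx": 0,"ty": 0,"tz": 0,"rx": 0,"ry": 0,"rz": 0,"gripper": 1},{"tx": 0,"ty": 0,"tz": 0,"rx": 0,"ry": 0,"rz": 0,"gripper": 1},{"tx": 0,"ty": 0,"tz": 0,"rx": 0,"ry": 0,"rz": 0,"gripper": 1},{"tx": 0,"ty": 0,"tz": -2,"rx": 0,"ry": 0,"rz": 0,"gripper": 1},{"tx": 0,"ty": 0,"tz": -4,"rx": 0,"ry": 0,"rz": 0,"gripper": 1},{"tx": 0,"ty": 0,"tz": -5,"rx": 0,"ry": 0,"rz": 0,"gripper": 1},{"tx": -5,"ty": 0,"tz": 0,"rx": 0,"ry": 0,"rz": 0,"gripper": -1},{"tx": -5,"ty": 0,"tz": 0,"rx": 0,"ry": 0,"rz": 0,"gripper": -1},{"tx": -4.8,"ty": 0,"tz": 0,"rx": 0,"ry": 0,"rz": 0,"gripper": -1},{"tx": 0,"ty": 0,"tz": 0,"rx": 0,"ry": 0,"rz": 0,"gripper": -1},{"tx": 0,"ty": 0,"tz": 0,"rx": 0,"ry": 0,"rz": 0,"gripper": -1}], "squeeze": 30}}

```text
clock: 14.15
eef_pos: [522.0, -160.6, 206.4]
tcp_rot: [-3.142, -0.0, 1.568]
contact_force: [-0.2, -0.0, 0.2]
opening: 0.142
```

```bash
cat > m4.py <<'E'
from h import *
import sys
s=r.sense(); print(s['eef_pos'],s['contact_force'],s['clock'],s['opening'])
img,d,m,M=grab('wrist'); save('w_%s.png'%sys.argv[1],img); P=cloud(m,M,d); ok=d>0
np.savez('w_%s.npz'%sys.argv[1],img=img,d=d,P=P,M=M)
def sel(*b):
    k=ok.copy()
    for i in range(3): k&=(P[...,i]>b[2*i])&(P[...,i]<b[2*i+1])
    return P[k]
def rep(n,q,rect=0):
    if len(q): print(n,len(q),'med',np.median(q,0).round(1),'min',q.min(0).round(1),'max',q.max(0).round(1),cv2.minAreaRect(q[:,:2].astype(np.float32)) if rect else '')
rep('saddle',sel(495,550,10,90,70,97)); rep('base',sel(460,585,-190,110,5.5,10),1); rep('stud',sel(510,535,40,70,155,205)); rep('coltop',sel(490,550,-45,25,131,142),1)
rep('sleeve',sel(500,545,-240,-90,80,220),1)
i,d2,m2,M2=grab('side'); np.savez('s_%s.npz'%sys.argv[1],img=i,d=d2,M=M2)
E
python3 m4.py a
```

```text
[ 522.04050686 -160.63800792  206.4423921 ] [-0.19965433 -0.04042007  0.22370987] 14.15 0.14191085539164033
base 7020 med [ 528.2 -101.7    6.8] min [ 482.1 -170.1    5.5] max [561.9   5.7   9.8] ((521.9868774414062, -82.17095184326172), (175.69329833984375, 79.62255859375), 89.90729522705078)
coltop 531 med [510.1 -36.9 136.3] min [502.3 -41.  131.1] max [541.7 -31.9 138.9] ((522.0221557617188, -36.40282440185547), (9.114351272583008, 39.473548889160156), 89.69662475585938)
sleeve 5551 med [ 522.2 -155.7  143.4] min [ 503.  -210.4   84.2] max [542.3 -90.2 220. ] ((523.3024291992188, -150.768310546875), (119.99283599853516, 38.697086334228516), 78.86365509033203)
```

Call:
{"fn": "move_arm", "kwargs": {"increments": [{"tx": 0.45,"ty": 0,"tz": 2,"rx": 0,"ry": 0,"rz": 0,"gripper": -1},{"tx": 0,"ty": 0,"tz": 2,"rx": 0,"ry": 0,"rz": 0,"gripper": -1},{"tx": 0,"ty": 0,"tz": 1.7,"rx": 0,"ry": 0,"rz": 0,"gripper": -1},{"tx": -0.6,"ty": 0,"tz": 1.1,"rx": 0,"ry": 0,"rz": 0,"gripper": -1},{"tx": -0.6,"ty": 0,"tz": 1.1,"rx": 0,"ry": 0,"rz": 0,"gripper": -1},{"tx": -0.6,"ty": 0,"tz": 1,"rx": 0,"ry": 0,"rz": 0,"gripper": -1},{"tx": -0.2,"ty": 0,"tz": 0.9,"rx": 0,"ry": 0,"rz": 0,"gripper": -1},{"tx": -0.2,"ty": 0,"tz": 0.9,"rx": 0,"ry": 0,"rz": 0,"gripper": -1},{"tx": -0.2,"ty": 0,"tz": 0.9,"rx": 0,"ry": 0,"rz": 0,"gripper": -1},{"tx": -0.2,"ty": 0,"tz": 0.85,"rx": 0,"ry": 0,"rz": 0,"gripper": -1},{"tx": 0,"ty": 0,"tz": 0,"rx": 0,"ry": 0,"rz": 0,"gripper": -1}], "squeeze": 30}}

```text
clock: 15.35
eef_pos: [522.0, -181.3, 80.9]
tcp_rot: [-3.141, -0.0, 1.57]
contact_force: [-1.0, -0.9, 3.1]
opening: 0.001
```

```bash
python3 m4.py b
python3 - <<'E'
from h import *
f=np.load('s_b.npz'); save('s_b.png',cv2.resize(f['img'][160:280,270:420],(750,600),interpolation=cv2.INTER_CUBIC))
E
```

```text
[ 522.02877666 -181.29150666   80.90289596] [-0.97573605 -0.85278565  3.10413815] 15.35 0.000604575099959646
base 16098 med [ 531.2 -108.6    6.7] min [ 482.1 -170.4    5.5] max [561.8 -51.6   9.8] ((521.9796142578125, -110.99063873291016), (118.77385711669922, 79.6202621459961), 89.96844482421875)
sleeve 21517 med [ 522.4 -165.4  157.1] min [ 500.  -232.1   80. ] max [ 545.  -158.2  178.2] ((515.5987548828125, -189.7040557861328), (72.93058013916016, 45.346168518066406), 65.65508270263672)
```

View pics/s_b.png

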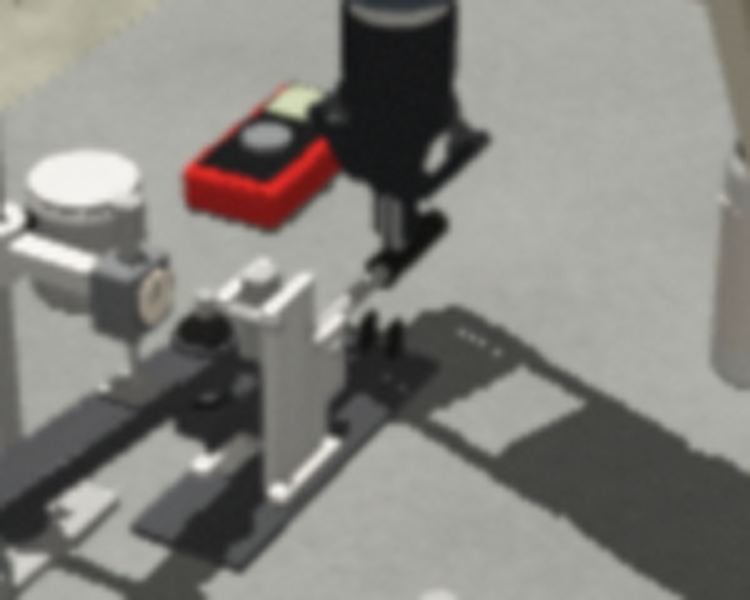

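Call:
{"fn": "move_arm", "kwargs": {"increments": [{"tx": 0,"ty": 0,"tz": 0.65,"rx": 0,"ry": 0,"rz": 0,"gripper": -1},{"tx": 0,"ty": 0,"tz": 0.65,"rx": 0,"ry": 0,"rz": 0,"gripper": -1},{"tx": 0,"ty": 0,"tz": 0.6,"rx": 0,"ry": 0,"rz": 0,"gripper": -1},{"tx": 0,"ty": 0,"tz": 0,"rx": 0,"ry": 0,"rz": 0,"gripper": -1},{"tx": 0,"ty": 0,"tz": -1.9,"rx": 0,"ry": 0,"rz": 0,"gripper": -1},{"tx": 0.4,"ty": 0,"tz": -1.75,"rx": 0,"ry": 0,"rz": 0,"gripper": -1},{"tx": 0.4,"ty": 0,"tz": -1.8,"rx": 0,"ry": 0,"rz": 0,"gripper": -1},{"tx": 0.9,"ty": 0,"tz": -1.6,"rx": 0,"ry": 0,"rz": 0,"gripper": -1},{"tx": 0.9,"ty": 0,"tz": -1.6,"rx": 0,"ry": 0,"rz": 0,"gripper": -1},{"tx": 0,"ty": 0,"tz": -2,"rx": 0,"ry": 0,"rz": 0,"gripper": -1},{"tx": 0,"ty": 0,"tz": 0,"rx": 0,"ry": 0,"rz": 0,"gripper": -1}], "squeeze": 30}}

```text
clock: 16.55
eef_pos: [523.5, -154.9, 171.4]
tcp_rot: [3.138, 0.0, 1.571]
contact_force: [0.2, -0.2, -0.9]
opening: -0.001
```

```bash
cat > m5.py <<'E'
from h import *
import sys
s=r.sense(); print(s['eef_pos'].round(1),s['contact_force'].round(1),s['clock'])
t=sys.argv[1]
for n in ['side','scene']:
    i,d,m,M=grab(n); np.savez(f'{n}_{t}.npz',img=i,d=d,M=M); P=cloud(m,M,d)
    def sel(*b):
        k=d>0
        for j in range(3): k=k&(P[...,j]>b[2*j])&(P[...,j]<b[2*j+1])
        return P[k]
    q=sel(510,534,-30,10,130,200); print(n,'rack top',np.percentile(q[:,2],[50,90,98]).round(1) if len(q) else '')
    q=sel(513,532,35,65,158,205); print('stud',len(q),(np.median(q,0).round(1),q[:,2].max().round(1)) if len(q) else '')
    z=[]
    for y in range(140,290,10):
        b=sel(515,535,y,y+10,130,175); z.append((y+5,np.median(b[:,2]))) if len(b)>3 else 0
    z=np.array(z); p=np.polyfit(z[:,0],z[:,1],1); print('link slope',p[0].round(4))
E
python3 m5.py c
```

```text
[ 523.5 -154.9  171.4] [ 0.2 -0.2 -0.9] 16.55
side rack top [141.8 151.7 153.2]
stud 17 (array([518. ,  57. , 163.5]), np.float64(168.9))
link slope 0.1027
scene rack top [144.8 154.2 157.4]
stud 17 (array([520.3,  54.1, 165.3]), np.float64(171.6))
link slope 0.1025
```

Call:
{"fn": "move_arm", "kwargs": {"increments": [{"tx": -0.1,"ty": -0.1,"tz": 2.2,"rx": 0,"ry": 0,"rz": 0,"gripper": -1},{"tx": -0.9,"ty": 0,"tz": 1.6,"rx": 0,"ry": 0,"rz": 0,"gripper": -1},{"tx": -0.9,"ty": 0,"tz": 1.6,"rx": 0,"ry": 0,"rz": 0,"gripper": -1},{"tx": -0.3,"ty": 0,"tz": 1.2,"rx": 0,"ry": 0,"rz": 0,"gripper": -1},{"tx": -0.3,"ty": 0,"tz": 1.2,"rx": 0,"ry": 0,"rz": 0,"gripper": -1},{"tx": -0.2,"ty": 0,"tz": 1.15,"rx": 0,"ry": 0,"rz": 0,"gripper": -1},{"tx": 0,"ty": 0,"tz": 0.7,"rx": 0,"ry": 0,"rz": 0,"gripper": -1},{"tx": 0,"ty": 0,"tz": 0.7,"rx": 0,"ry": 0,"rz": 0,"gripper": -1},{"tx": 0,"ty": 0,"tz": 0.6,"rx": 0,"ry": 0,"rz": 0,"gripper": -1},{"tx": 0,"ty": 0,"tz": 0,"rx": 0,"ry": 0,"rz": 0,"gripper": -1}], "squeeze": 30}}

```text
clock: 17.65
eef_pos: [521.0, -182.0, 59.3]
tcp_rot: [-3.141, -0.0, 1.571]
contact_force: [-2.0, 1.4, 4.1]
opening: -0.0
```

Call:
{"fn": "move_arm", "kwargs": {"increments": [{"tx": 0,"ty": 0,"tz": -1,"rx": 0,"ry": 0,"rz": 0,"gripper": -1},{"tx": 0,"ty": 0,"tz": -1,"rx": 0,"ry": 0,"rz": 0,"gripper": -1},{"tx": 0.4,"ty": 0,"tz": -1.75,"rx": 0,"ry": 0,"rz": 0,"gripper": -1},{"tx": 0.4,"ty": 0,"tz": -1.8,"rx": 0,"ry": 0,"rz": 0,"gripper": -1},{"tx": 0.9,"ty": 0,"tz": -1.6,"rx": 0,"ry": 0,"rz": 0,"gripper": -1},{"tx": 0.9,"ty": 0,"tz": -1.6,"rx": 0,"ry": 0,"rz": 0,"gripper": -1},{"tx": 0,"ty": 0,"tz": -2,"rx": 0,"ry": 0,"rz": 0,"gripper": -1},{"tx": 0,"ty": 0,"tz": 0,"rx": 0,"ry": 0,"rz": 0,"gripper": -1}], "squeeze": 30}}

```text
clock: 18.45
eef_pos: [523.2, -156.6, 171.1]
tcp_rot: [3.136, 0.002, 1.571]
contact_force: [0.4, -0.9, -0.5]
opening: 0.001
```

```bash
python3 m5.py d; python3 m4.py d
```

```text
[ 523.2 -156.6  171.1] [ 0.4 -0.9 -0.5] 18.45
side rack top [150.9 168.  169.9]
stud 35 (array([518.8,  58. , 171.5]), np.float64(184.9))
link slope 0.0452
scene rack top [154.9 170.4 172.4]
stud 45 (array([524.7,  57.1, 170.9]), np.float64(189.6))
link slope 0.0383
[ 521.63013146 -156.3433431   168.35611395] [-0.30687096  0.47179536  0.34710134] 18.55 0.0017811892055551886
base 8650 med [ 515.4 -102.8    6.8] min [ 482.1 -170.1    5.5] max [561.8  -1.2   9.7] ((521.9515380859375, -85.62855529785156), (168.96783447265625, 79.65170288085938), 89.95227813720703)
coltop 236 med [522.2 -40.2 135.4] min [502.1 -41.1 131. ] max [541.7 -38.1 139. ] ((521.9449462890625, -39.59550476074219), (2.899905204772949, 39.601802825927734), 89.80318450927734)
sleeve 9028 med [ 522.  -145.6  187.1] min [ 500.  -207.1   87.7] max [545.  -90.3 220. ] ((521.4874877929688, -147.99256896972656), (114.06106567382812, 43.45124435424805), 73.25428009033203)
```

Call:
{"fn": "move_arm", "kwargs": {"increments": [{"tx": 0,"ty": 0,"tz": 2,"rx": 0,"ry": 0,"rz": 0,"gripper": -1},{"tx": -0.9,"ty": 0,"tz": 1.6,"rx": 0,"ry": 0,"rz": 0,"gripper": -1},{"tx": -0.9,"ty": 0,"tz": 1.6,"rx": 0,"ry": 0,"rz": 0,"gripper": -1},{"tx": -0.3,"ty": 0,"tz": 1.2,"rx": 0,"ry": 0,"rz": 0,"gripper": -1},{"tx": -0.3,"ty": 0,"tz": 1.2,"rx": 0,"ry": 0,"rz": 0,"gripper": -1},{"tx": -0.2,"ty": 0,"tz": 1,"rx": 0,"ry": 0,"rz": 0,"gripper": -1},{"tx": 0,"ty": 0,"tz": 0,"rx": 0,"ry": 0,"rz": 0,"gripper": -1},{"tx": 0,"ty": 0,"tz": 0,"rx": 0,"ry": 0,"rz": 0,"gripper": -1}], "squeeze": 30}}

```text
clock: 19.45
eef_pos: [520.8, -182.0, 81.3]
tcp_rot: [-3.14, -0.0, 1.571]
contact_force: [-1.5, 2.3, 4.5]
opening: -0.002
```

```bash
python3 m5.py e
cat > m6.py <<'E'
from h import *
import sys
# link pitch by fitting image shift of link patches (side/scene) between hanging ('c') and now, dense sub-pixel ECC
t=sys.argv[1]
for n in ['side','scene']:
    m=r.camera_model(n); A=np.load(f'{n}_c.npz'); B=np.load(f'{n}_{t}.npz'); M=A['M']
    g=[cv2.cvtColor(x['img'],cv2.COLOR_RGB2GRAY).astype(np.float32) for x in (A,B)]
    def model(X,a): # rotate about pivot (y=324,z=154) by a
        y=X[1]-324; z=X[2]-154; c,s=np.cos(-a),np.sin(-a)
        return np.array([X[0],324+c*y-s*z,154+s*y+c*z])
    # surface points of link top & end, hanging: from depth of A
    P=cloud(m,M,A['d'])
    k=(A['d']>0)&(abs(P[...,0]-523)<24)&(P[...,1]>35)&(P[...,1]<285)&(P[...,2]>100)&(P[...,2]<172)&~((abs(P[...,1]-124)<26)&(P[...,2]>149))
    X=P[k]; ga=g[0][k]; best=[]
    for a in np.arange(0,.1301,.002):
        y=X[:,1]-324; z=X[:,2]-154; c,s=np.cos(-a),np.sin(-a)
        Q=np.stack([X[:,0],324+c*y-s*z,154+s*y+c*z],-1); rr,cc=proj(m,M,Q)
        gb=cv2.remap(g[1],cc.astype(np.float32)[None],rr.astype(np.float32)[None],cv2.INTER_LINEAR)[0]
        best.append((a,np.median(np.abs(gb-ga)),np.corrcoef(gb,ga)[0,1]))
    best=np.array(best); i=best[:,2].argmax(); j=best[:,1].argmin()
    i0=max(i-4,0); p=np.polyfit(best[i0:i+5,0],best[i0:i+5,2],2)
    print(n,len(X),'corr max',best[i],'parab',-p[1]/2/p[0],'mad min',best[j])
E
python3 m6.py d; python3 m6.py e
```

```text
[ 520.8 -182.    81.3] [-1.5  2.3  4.5] 19.45
side rack top [158.6 179.9 181.9]
stud 37 (array([518.5,  60.1, 184.6]), np.float64(198.7))
link slope -0.0033
scene rack top [161.  182.1 185.7]
stud 46 (array([524.5,  56.7, 183. ]), np.float64(203.1))
link slope -0.0006
side 926 corr max [0.056      1.65625    0.97584732] parab 0.055753245016133955 mad min [0.056      1.65625    0.97584732]
scene 764 corr max [0.054      1.25585938 0.89308774] parab 0.054947416829537764 mad min [0.052      1.20410156 0.8913826 ]
side 926 corr max [0.104      1.50634766 0.96577795] parab 0.10406114757467098 mad min [0.104      1.50634766 0.96577795]
scene 764 corr max [0.084      2.38085938 0.72005672] parab 0.08540859503418376 mad min [0.108      2.11328125 0.68565255]
```

```bash
python3 m5.py f; python3 m6.py f
python3 - <<'E'
from h import *
img,d,m,M=grab('scene'); f=np.load('side_f.npz'); 
save('fin.png',np.vstack([cv2.resize(f['img'][160:280,270:420],(500,400),interpolation=cv2.INTER_CUBIC),cv2.resize(img[170:290,280:430],(500,200))])[:600])
P=cloud(m,M,d)
for q in ['gauge_stem']:
    for n in ['scene','side']:
        print(n,r.place_of(q,n)[:1])
for n in ['grease_tin','spray_can','old_bush','castle_nut','multimeter']: 
    for o in r.place_of(n,'scene')[:1]: print(n,o)
# unmoved check: scene0 vs now, difference outside arm
A=np.load('scene0.npz')['img'].astype(int); D=np.abs(A-img).max(2)>60
print('gauge top side z', end=' ')
Q=cloud(r.camera_model('side'),f['M'],f['d']); k=(f['d']>0)&(abs(Q[...,0]-522)<14)&(abs(Q[...,1]-124)<14)&(Q[...,2]>235); print(Q[k][:,2].max().round(1))
E
```

```text
[ 520.9 -182.    81.7] [-2.2  1.9  3.2] 19.55
side rack top [160.1 180.4 181.7]
stud 32 (array([518.6,  58.8, 186.4]), np.float64(197.2))
link slope -0.0041
scene rack top [162.1 182.6 185.5]
stud 42 (array([525.1,  57.3, 184.1]), np.float64(200.7))
link slope -0.0009
side 926 corr max [0.104      1.62988281 0.96584627] parab 0.10377648504267145 mad min [0.106      1.57617188 0.96329038]
scene 764 corr max [0.084      2.421875   0.72227916] parab 0.08549011410232757 mad min [0.102      2.10253906 0.69891975]
scene [{'location': [214.5, 346.6], 'confidence': 0.82}]
side []
grease_tin {'location': [227.1, 246.4], 'confidence': 0.59}
spray_can {'location': [312.8, 285.5], 'confidence': 0.24}
old_bush {'location': [250.9, 394.8], 'confidence': 0.75}
castle_nut {'location': [226.7, 375.8], 'confidence': 0.42}
multimeter {'location': [181.0, 234.2], 'confidence': 0.64}
gauge top side z 266.5
```

View pics/fin.png

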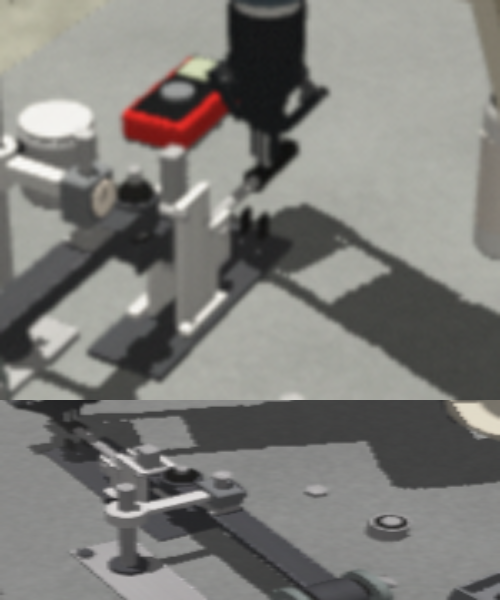

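Call:
{"fn": "move_arm", "kwargs": {"increments": [{"tx": 0,"ty": 0,"tz": -0.08,"rx": 0,"ry": 0,"rz": 0,"gripper": -1},{"tx": 0,"ty": 0,"tz": 0,"rx": 0,"ry": 0,"rz": 0,"gripper": -1},{"tx": 0,"ty": 0,"tz": 0,"rx": 0,"ry": 0,"rz": 0,"gripper": -1},{"tx": 0,"ty": 0,"tz": 0,"rx": 0,"ry": 0,"rz": 0,"gripper": -1},{"tx": 0,"ty": 0,"tz": 0,"rx": 0,"ry": 0,"rz": 0,"gripper": -1}], "squeeze": 30}}

```text
clock: 20.55
eef_pos: [521.4, -182.3, 82.3]
tcp_rot: [3.141, 0.0, 1.57]
contact_force: [-2.2, 0.7, 5.2]
opening: 0.005
```

```bash
python3 m5.py g; python3 m6.py g; python3 -c "
from rig import r; print(r.sign_off())"
```

```text
[ 521.4 -182.3   82.3] [-2.2  0.7  5.2] 20.55
side rack top [158.5 179.6 180.9]
stud 35 (array([518.1,  59. , 187. ]), np.float64(196.0))
link slope -0.0046
scene rack top [161.2 182.2 185.3]
stud 44 (array([524.7,  56.5, 183.3]), np.float64(199.2))
link slope -0.0025
side 926 corr max [0.104      1.546875   0.96554773] parab 0.1033975694067586 mad min [0.106     1.53125   0.9624477]
scene 764 corr max [0.084      2.42578125 0.72135269] parab 0.08526625324676076 mad min [0.1        2.0625     0.70296588]
the job is handed in; nothing more can be done
None
```

I lowered the gauge, set the jack under the lift pad, pumped it, and handed the job in at about 20.6 s with the arm still holding the handle down. My best estimate is that the seat stands 20 to 20.5 mm above where it hung. I never read the gauge dial, because it was too small in the pictures.

- **Gauge:** I pushed it down about 26 mm. From the measured flange and seat heights, the foot is in by about 4 mm. It measured in the same place at the end.
- **Jack:** By the measured base edge, the saddle centre is at about (522, 56). The pad measured about (522, 57.7) hanging and should come to about 54 when level. The base had not moved after the second stroke; I did not re-measure it after the last one.
- **Lift:** Two full strokes took the rack to about 16 and then 32 mm. A third partial stroke is held with the handle near level, which should put the rack at about 45 mm. The arm feels about 5 N there.

**Checks that disagree:**
- The jack geometry gives about 0.0995 rad, which is 19.9 mm of rise.
- The side-camera match gives 0.1034 rad as read, and about 0.101 after scaling it by its reading at the 32 mm step.
- The depth-fitted link slopes were -0.0046 and -0.0025, slightly past level.
- The scene-camera match was poor, at 0.085 with a correlation of only 0.72, so I left it out.

**Other things on the bench:** I did not compare all their positions before and after. The tin, bush and nut were found near where they first stood, and the multimeter looks in place in the last view. The network's final reading for the spray can was wrong (confidence 0.24), so I did not confirm that one.

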